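# Start the wood lathe in the safe order

## Task

Start the wood lathe in the safe order: push the green-striped end of the main switch's rocker down until it is fully on, then press the blue button on the dust extractor's remote fully in so that it stays in, and then press the green start button on the lathe's control box all the way down, keep it down for about half a second and let it come back up. Only press with the fingers and pick nothing up: the remote stays lying where it is, and the switch and the blue button stay on. Do not press the red stop button, and leave the other things on the bench where they stand.

Things in the scene. Friction and masses are not known exactly. Their poses are not given: they have to be found in the camera images.
- switch_box: Main switch: grey box fixed to the bench, 85 (x) x 115 (y) x 45 mm high, with a white rocker on top. Origin: centre of its underside; z up. The rocker's long side runs along the box's y; its green-striped end is the one at the box's +y.
- main_rocker (a joint): White rocker (paddle 34 x 72 mm), tilts about a level axis along the box's x, 63 mm above the bench. 0 = off (striped end up, 0.2 rad above level), 0.40 = fully on (0.2 rad below level), hard stop there; starts at 0 to 0.06. No spring: stays where it is left. 2 to 3 N down on the stripe moves it; the stripe goes down about 11 mm.
- main_rocker_on (a point): Centre of the top face of the green stripe, where to push down. The stripe is a rib 14 mm along the rocker by 34 mm across, 6 mm proud of the paddle, its centre 27 mm from the tilt axis. About 74 mm above the bench when off, 63 mm when on. Moves with the rocker.
- remote: Dust extractor's remote: black plastic box, 75 (x) x 120 (y) x 34 mm high, about 0.35 kg, LOOSE on the bench: to be pressed where it lies, not lifted or pushed away. Origin: centre of its underside; the blue button is over it.
- extractor_button (a joint): The blue button on the remote. 0 to 0.001 = out (start), 0.008 = fully in. Stays where it is pressed (about 3 N moves it, no spring), hard stop at 0.008 m.
- extractor_button_top (a point): Centre of the blue button's top face: round, 32 mm across, 48 mm above the bench when out, 40 mm when in (6 mm above the remote's top). Moves with the button.
- lathe_box: Lathe control box: green metal box with an aluminium top plate, fixed to the bench, 90 (x) x 150 (y) x 60 mm high. Origin: centre of its underside. Green start button 37 mm to the box's +y, red stop button (on a yellow disc) 37 mm to its -y.
- start_button (a joint): The green start button. 0 = out, 0.006 = fully down. Spring: starts to move at about 1.5 N, fully down at 5 N; comes back up when released.
- start_button_top (a point): Centre of the green start button's top face: round, 30 mm across, 74 mm above the bench when out. Moves with the button.
- stop_button (a joint): The red stop button, to be left alone. 0 = out, 0.006 = fully down; spring like the start button's.
- stop_button_top (a point): Centre of the red stop button's top face: round, 36 mm across, 74 mm above the bench.
- turned_knob: Bystander: small turned pine knob standing upright, 30 mm across, 55 mm high, loose, 40 g. Origin: centre of its underside.
- wax_tin: Bystander: small brass-coloured wax tin with a red label, 34 mm across, 50 mm high, loose, 90 g. Origin: centre of its underside.
- mug: Bystander: blue mug, 76 mm across plus handle, 90 mm high, loose, 0.3 kg. Origin: centre of its underside.
- pine_block: Bystander: pine block lying flat, 50 (x) x 100 (y) x 45 mm high, loose, 0.2 kg. Origin: centre of its underside.
Not all that is in view belongs to the job. What is shaped like the lathe_box but turquoise is not meant.

How it is judged:
By the outcome, as a careful person would: the job done as asked, in the order asked, and still so for the second after the job is handed in, with the robot touching nothing.
It also fails if it takes over 45 s, if anything falls off the work surface, if the arm or the gripper's body presses on something with over 40 N, if the wrist force passes 120 N, or if a joint passes its speed limit or range.

## Robot

A 6-joint arm with a two-finger parallel gripper is mounted at the origin on the work surface. World frame = base frame: x ahead of the robot, y to its left, z up, the work surface at z = 0. Lengths are in mm, angles in rad, forces in N, time in s.
With the tool pointing down it reaches from about 250 to 725 mm from the base axis. Payload 4 kg.
Tool frame: the origin (TCP) lies midway between the tips of the shut fingers; the grasp point (between the pads) lies hold_point_z behind it (hold_point_z is the distance from the TCP to the grasp point, in mm); z points along the fingers, y is the line along which they close (so a half turn about z gives the same grasp; the last joint's range is limited). The gripper opens to 85 mm and grips with 20 to 120 N. Pads are 22 mm wide; open, the fingers measure 114 mm over their backs; the gripper's body (76 mm by 85 mm) begins 54 mm behind the grasp point. The pads swing forward as they close: fully open they stand 13 mm farther back than shut.
Start: joints at [1.287, 0.241, 0.005, 1.335, 0, 1.571], TCP at [140.001, 479.999, 231.306] pointing down, gripper open.
Joint ranges: [-2.72, 2.72], [-1.05, 1.87], [-1.09, 1.28], [-1.99, 2.15], [-1.42, 1.44], [-3.14, 3.14]. Speed limits (rad/s): [2.79, 2.79, 3.14, 3.14, 3.14, 3.14].

## Interface

Orientations are given as [roll, pitch, yaw] about the fixed x, y, z axes, in that order (R = Rz(yaw) Ry(pitch) Rx(roll)).
In Python, from rig import * gives the robot as it stands.
- The arm moves only by the tool play_rows, never from a script. Its argument "rows" is a list of rows, each a list of 2 entries, a list of its own where there are three numbers: the shift along the world's x, y, z scaled (see below), then the turn, a rotation vector about the world's x, y, z scaled (see below). In form: [[[tx, ty, tz], [rx, ry, rz]], ...]. A call has 1 to 8 rows; each row shifts and turns the commanded pose from where the row before left it; what a row does not reach is not made up. The controller multiplies each number of a shift by 0.4 m and each number of a turn by 45 degrees. A row lasts 1/8 s, in which the tool goes at most 62.5 mm and 10.7 degrees, less where a joint would pass 70% of its speed; a pose out of reach is approached as far as the arm can. A call with a number of a shift or a turn outside -1 to 1 is refused whole. A call with a gripper value outside its range is refused whole. "claw" is the opening, from 0 (shut) to 1 (fully open), set as the call begins (left out, the last holds). The fingers move at their own pace and stop on an object; the grip force is fixed at half the most. Time passes only in rows, so rows that do not move let the fingers close. It gives the time, the measured TCP pose, the force, the opening and the grip force at its end, in the units of the state.
- observe(): the state, without advancing time (a new reading comes with each control period).
- grab_frame(name): name is "scene" or "top" or "wrist"; returns a dict with "image" (384x512x3 uint8, red, green, blue), "range_z" (384x512 float32, mm along the optical axis (not along the pixel's ray), 0 where there is no reading), "fx", "fy", "cx", "cy" (pixels), "R" (3x3) and "t" (3): a world point X has camera coordinates R X + t; the wrist camera has in their place "tool_from_camera" (4x4, takes a point from camera to tool coordinates, whose origin is the TCP and whose axes are the flange's). Camera axes: x right, y down, z forward; pixel columns grow to the right and rows downward; lengths in mm; the calibration is good to about 2 mm. A picture is of the moment at which its call begins: read the wrist's pose just before it.
- hand_in(): hands the job in; it is judged then, once.
The state is a dict: "clock": time; "joint_positions": joint angles; "joint_vel": joint speeds; "effort": joint torques, N m; "tool_pos": TCP position; "orientation": TCP orientation; "wrist_force": force on the tool from outside, world axes, zero at the start; "ft_torque": the same for the moment, N m; "opening": finger opening in mm; "gripper_force": force on a finger pad.
Only numpy, scipy, OpenCV 4.12 (cv2) and the standard library are available. Lean on these libraries where they do the work, as an engineer would, in place of code of your own. Each camera call takes 0.05 s, during which the arm holds its last target. There are 200 camera calls.

## Working session

There is one attempt and no reset: what is moved stays moved. The work goes in short steps, Python scripts to look and compute and a tool call to move; the robot and the scene stay as the last step left them, time stands still between calls to the robot, and variables do not carry over. Pictures are saved under pics/ and viewed, at most 10 in all, crops included, and the job is handed in when it is done.

Besides the shell and the picture viewer there is one more tool, called after "Emit:" as name(argument=value, ...) on one line, values as JSON. play_rows: Moves the arm, as the interface text tells. Its arguments: {"type":"object","properties":{"rows":{"type":"array","items":{"type":"array"}},"claw":{"type":"number"}},"required":["rows"]}

```bash
mkdir -p pics; python3 - <<'E'
from rig import *
import cv2,pickle,numpy as np
s=observe();print({k:s[k] for k in("clock","tool_pos","orientation","opening","wrist_force")})
d={n:grab_frame(n) for n in("top","scene")}
pickle.dump(d,open('f.pkl','wb'))
im=np.hstack([cv2.resize(d[n]["image"],None,fx=.78,fy=.78) if 0 else d[n]["image"] for n in("top",)])
cv2.imwrite('pics/top.png',im[:,:,::-1]);cv2.imwrite('pics/scene.png',d["scene"]["image"][:,:,::-1])
E
```

```text
{'clock': 0.0, 'tool_pos': array([139.85202283, 479.38540214, 230.40917878]), 'orientation': array([-3.13949210e+00,  4.69635117e-05,  2.85776673e+00]), 'opening': 85.08500108409852, 'wrist_force': array([-0.55156761, -0.1565753 , -0.24099628])}
```

View pics/top.png

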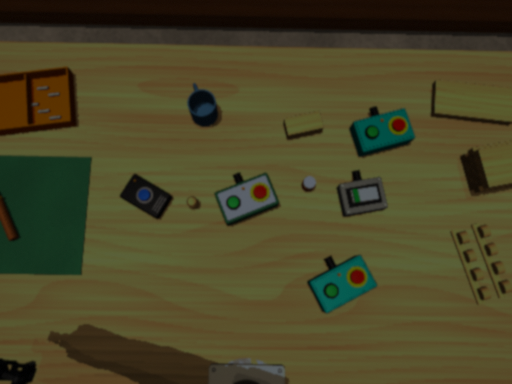

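View pics/scene.png

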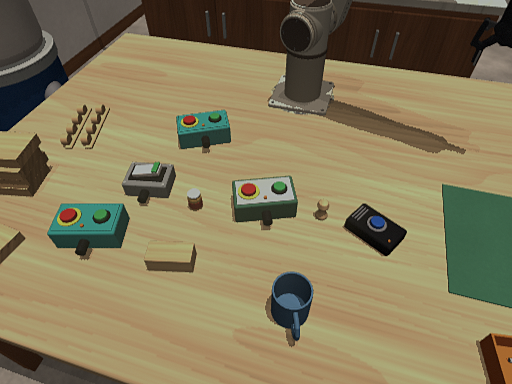

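The top view shows the blue button at about (144,195), the lathe box's green button at (233,202) and red at (261,190), and the switch's green stripe at (354,196). The turquoise boxes are decoys. The knob (193,202) and the tin (309,183) stand between the targets.

```bash
cat > h.py <<'E'
import cv2,numpy as np
def ray(f,uv,z):
    R,t=np.array(f["R"]),np.array(f["t"]).ravel()
    c=-R.T@t; d=R.T@np.array([(uv[0]-f["cx"])/f["fx"],(uv[1]-f["cy"])/f["fy"],1.])
    return c+d*(z-c[2])/d[2]
def blob(f,near,kind,r=16):
    h=cv2.cvtColor(f["image"],cv2.COLOR_RGB2HSV).astype(int);H,S,V=h[...,0],h[...,1],h[...,2]
    m={"green":(H>45)&(H<80)&(S>110),"blue":(H>100)&(H<128)&(S>110),"red":((H<8)|(H>172))&(S>130)}[kind]&(V>40)
    yy,xx=np.mgrid[:m.shape[0],:m.shape[1]]; m&=np.hypot(xx-near[0],yy-near[1])<r
    n,l,st,c=cv2.connectedComponentsWithStats(m.astype(np.uint8))
    i=1+np.argmax(st[1:,4]);return c[i],st[i,4],st[i,:4]
E
python3 - <<'E'
import pickle,numpy as np
from h import *
np.set_printoptions(precision=1,suppress=True)
d=pickle.load(open('f.pkl','rb'))
for n,L in (("top",[("stripe","green",(354,196),74),("blue","blue",(144,195),48),("start","green",(233,202),74),("stop","red",(261,190),74)]),
 ("scene",[("stripe","green",(155,167),74),("blue","blue",(377,222),48),("start","green",(279,187),74),("stop","red",(249,190),74)])):
    f=d[n]
    for nm,k,p,z in L:
        c,a,b=blob(f,p,k); u=np.round(c).astype(int); Z=f["range_z"][u[1],u[0]]
        R,t=np.array(f["R"]),np.array(f["t"]).ravel()
        P=R.T@(Z*np.array([(c[0]-f["cx"])/f["fx"],(c[1]-f["cy"])/f["fy"],1])-t)
        print(n,nm,c,a,b,"plane",ray(f,c,z),"depth",P)
f=d["top"]
for nm,uv,z in(("knob",(193,202),55),("tin",(309,183),50),("mug",(203,107),90),("sw pivot-ish",(368,195),63)):print(nm,ray(f,uv,z))
import cv2
a=cv2.resize(f["image"][150:240,320:410],None,fx=6,fy=6,interpolation=2)
cv2.imwrite('pics/sw.png',np.minimum(a*1.8,255).astype(np.uint8)[:,:,::-1])
E
```

```text
top stripe [355.8 194.9] 66 [352 189   8  13] plane [ 523.5 -272.7   74. ] depth [ 523.9 -273.1   71.9]
top blue [143.6 194.5] 115 [138 189  12  12] plane [518.3 277.1  48. ] depth [518.9 277.9  44.8]
top start [232.8 201.9] 111 [227 196  12  12] plane [499.1  42.6  74. ] depth [499.   42.6  74.5]
top stop [259.7 191.6] 107 [254 186  12  12] plane [527.3 -25.8  74. ] depth [527.  -25.7  75.3]
scene stripe [155.1 166.9] 50 [151 162   9  10] plane [ 525.1 -272.5   74. ] depth [ 525.5 -272.3   74.4]
scene blue [377.4 221.5] 135 [371 215  14  14] plane [522.3 277.3  48. ] depth [524. 277.  50.]
scene start [279.2 186. ] 88 [273 182  13  10] plane [501.8  42.6  74. ] depth [503.9  43.1  76.4]
scene stop [248.2 189.3] 139 [241 184  15  12] plane [532.4 -24.9  74. ] depth [533.8 -24.4  75.7]
knob [499.8 146.4  55. ]
tin [ 557.2 -155.7   50. ]
mug [746.9 126.8  90. ]
sw pivot-ish [ 525.9 -306.9   63. ]
```

View pics/sw.png

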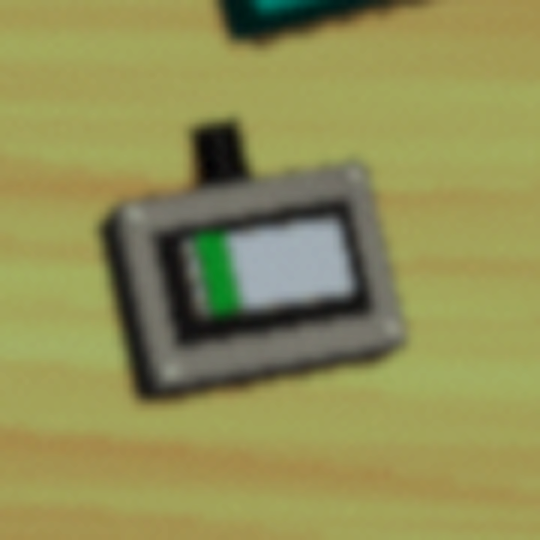

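Emit:
play_rows(claw=0, rows=[[[0.05,-0.1,0],[0,0,-0.22]],[[0.068,-0.134,0],[0,0,-0.22]],[[0.068,-0.134,0],[0,0,-0.22]],[[0.068,-0.134,0],[0,0,-0.22]],[[0.068,-0.134,0],[0,0,-0.22]],[[0.068,-0.134,0],[0,0,-0.22]],[[0.068,-0.134,0],[0,0,-0.22]],[[0.068,-0.134,0],[0,0,0]]])

```text
clock: 1.1
tool_pos: [350.8, 62.9, 231.3]
orientation: [3.141, -0.0, 1.647]
wrist_force: [0.0, 1.2, 0.4]
opening: 0.1
gripper_force: 0.0
```

Emit:
play_rows(rows=[[[0.072,-0.1405,0],[0,0,0]],[[0.072,-0.1405,0],[0,0,0]],[[0.072,-0.1405,0],[0,0,0]],[[0.072,-0.1405,0],[0,0,0]],[[0.072,-0.1405,0],[0,0,0]],[[0.072,-0.1405,-0.1],[0,0,0]],[[0,0,-0.12],[0,0,0]],[[0,0,0],[0,0,0]]])

```text
clock: 2.1
tool_pos: [513.2, -259.1, 144.8]
orientation: [-3.131, -0.006, 1.647]
wrist_force: [-0.6, 0.4, -0.1]
opening: 0.3
gripper_force: 0.0
```

```bash
python3 - <<'E'
from rig import *
import cv2,numpy as np
f=grab_frame("wrist");s=observe();print(s["tool_pos"],s["orientation"],s["wrist_force"]);print(f["tool_from_camera"],f["fx"],f["cx"],f["cy"])
im=f["image"].copy();T=np.linalg.inv(f["tool_from_camera"]);p=T@[0,0,0,1];u=(f["fx"]*p[0]/p[2]+f["cx"],f["fy"]*p[1]/p[2]+f["cy"]);print(u)
cv2.imwrite('pics/w1.png',im[:,:,::-1])
E
```

```text
[ 515.20102147 -259.49790964  147.98744183] [-3.13650153 -0.00317731  1.64802429] [ 0.19333026 -0.03882953  0.62427479]
[[ 1.02438850e-03 -9.45891080e-01 -3.24482690e-01  8.26988212e+01]
 [ 9.99999439e-01  8.81366066e-04  5.87740529e-04  5.64251071e-01]
 [-2.69950492e-04 -3.24483110e-01  9.45891452e-01 -1.41865933e+02]
 [ 0.00000000e+00  0.00000000e+00  0.00000000e+00  1.00000000e+00]] 326.90220055979586 258.03319062796953 190.0300342949671
(np.float64(256.63794408117445), np.float64(255.3814944056195))
```

View pics/w1.png

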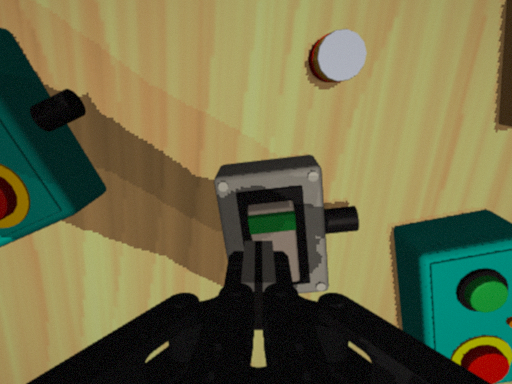

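The wrist view shows the stripe at about (272,221), ahead and slightly right of the shut fingertips (257,250). I'll cast a ray to get the offset.

```bash
cat >> h.py <<'E'
def wray(f,s,uv,z):
    from scipy.spatial.transform import Rotation as Ro
    M=np.eye(4);M[:3,:3]=Ro.from_euler("xyz",s["orientation"]).as_matrix();M[:3,3]=s["tool_pos"]
    W=M@np.array(f["tool_from_camera"]);d=W[:3,:3]@[(uv[0]-f["cx"])/f["fx"],(uv[1]-f["cy"])/f["fy"],1.]
    return W[:3,3]+d*(z-W[2,3])/d[2]
E
python3 - <<'E'
from rig import *
from h import *
s=observe();f=grab_frame("wrist")
c,a,b=blob(f,(272,221),"green",35);p=wray(f,s,c,74);print(s["clock"],s["tool_pos"],s["orientation"],c,a,b,p,(p-s["tool_pos"])/400)
E
```

```text
2.15 [ 515.20102147 -259.49790964  147.98744183] [-3.13650153 -0.00317731  1.64802429] [268.40828402 219.38934911] 845 [245 209  48  23] [ 524.02300728 -272.27458978   74.        ] [ 0.02205496 -0.0319417  -0.1849686 ]
```

Emit:
play_rows(rows=[[[0.022,-0.032,-0.1],[0,0,0]],[[0,0,0],[0,0,0]],[[0,0,0],[0,0,0]]])

```text
clock: 2.58
tool_pos: [526.9, -273.0, 112.5]
orientation: [3.139, 0.002, 1.649]
wrist_force: [0.4, 0.1, 0.1]
opening: -0.1
gripper_force: 0.0
```

Emit:
play_rows(rows=[[[-0.006,0,-0.04],[0,0,0]],[[0,0,-0.04],[0,0,0]],[[0,0,0],[0,0,0]],[[0,0,0],[0,0,0]]])

```text
clock: 3.08
tool_pos: [523.8, -273.2, 78.6]
orientation: [3.141, 0.0, 1.648]
wrist_force: [0.1, 0.3, 0.0]
opening: 0.1
gripper_force: 0.0
```

Now press: about 4 mm per row, to about 62.

Emit:
play_rows(rows=[[[0,0,-0.01],[0,0,0]],[[0,0,-0.01],[0,0,0]],[[0,0,-0.01],[0,0,0]],[[0,0,-0.008],[0,0,0]],[[0,0,0],[0,0,0]],[[0,0,0],[0,0,0]]])

```text
clock: 3.82
tool_pos: [523.9, -272.1, 64.4]
orientation: [3.14, -0.001, 1.649]
wrist_force: [-2.1, 4.0, 11.7]
opening: 0.1
gripper_force: 5.9
```

Emit:
play_rows(rows=[[[0,0,-0.003],[0,0,0]],[[0,0,0],[0,0,0]],[[0,0,0],[0,0,0]]])

```text
clock: 4.2
tool_pos: [524.0, -272.1, 64.3]
orientation: [3.139, -0.001, 1.649]
wrist_force: [-4.6, 7.1, 17.1]
opening: 0.2
gripper_force: 8.5
```

Emit:
play_rows(rows=[[[0,0,0.03],[0,0,0]],[[0,0,0.1],[0,0,0]],[[0,0.05,0.12],[0,0,0]],[[0,0.14,0],[0,0,0]],[[0,0,0],[0,0,0]],[[0,0,0],[0,0,0]]])

```text
clock: 4.95
tool_pos: [523.3, -197.4, 161.1]
orientation: [-3.141, 0.001, 1.649]
wrist_force: [0.4, -0.4, 0.4]
opening: 0.2
gripper_force: 0.0
```

```bash
python3 - <<'E'
from rig import *
from h import *
s=observe();print(s["clock"],s["tool_pos"],s["wrist_force"])
for n,p in (("top",(356,195)),("scene",(155,167))):
    f=grab_frame(n);c,a,b=blob(f,p,"green",14)
    print(n,c,a,b,ray(f,c,63),f["range_z"][int(c[1]+.5),int(c[0]+.5)])
    if n=="scene":cv2.imwrite('pics/s2.png',cv2.resize(f["image"][130:230,100:230],None,fx=5,fy=5)[:,:,::-1])
E
```

```text
4.95 [ 523.31061148 -197.36854305  161.13592336] [ 0.41986184 -0.36541439  0.39710756]Traceback (most recent call last):
  File "<stdin>", line 5, in <module>
  File "h.py", line 11, in blob
    i=1+np.argmax(st[1:,4]);return c[i],st[i,4],st[i,:4]
        ~~~~~~~~~^^^^^^^^^^
    return _wrapfunc(a, 'argmax', axis=axis, out=out, **kwds)
    return bound(*args, **kwds)
ValueError: attempt to get argmax of an empty sequence
```

Emit:
play_rows(rows=[[[0,0.1,0],[0,0,0]],[[0,0.15,0],[0,0,0]],[[0,0.15,0],[0,0,0]],[[0,0.15,0],[0,0,0]],[[0,0.15,0],[0,0,0]],[[0,0.15,0],[0,0,0]],[[0,0.15,0],[0,0,0]],[[0,0.15,0],[0,0,0]]])

```text
clock: 6.0
tool_pos: [524.2, 263.5, 160.8]
orientation: [-3.141, 0.001, 1.646]
wrist_force: [1.4, -0.8, -0.3]
opening: -0.1
gripper_force: 0.0
```

Emit:
play_rows(rows=[[[0,0,0],[0,0,0]],[[0,0,0],[0,0,0]]])

```text
clock: 6.25
tool_pos: [523.6, 261.9, 160.6]
orientation: [-3.14, 0.001, 1.648]
wrist_force: [-0.1, -0.4, -0.3]
opening: -0.2
gripper_force: 0.0
```

```bash
python3 - <<'E'
from rig import *
from h import *
s=observe();f=grab_frame("wrist");print(s["clock"],s["tool_pos"],s["wrist_force"])
try:
  c,a,b=blob(f,(257,230),"blue",110);p=wray(f,s,c,48);print("blue",c,a,b,p,(p-s["tool_pos"])/400)
except Exception as e: print(e)
a1=f["image"]
f=grab_frame("top")
c,a,b=blob(f,(356,195),"green",14);print("top",c,a,b,ray(f,c,63),f["range_z"][int(c[1]+.5),int(c[0]+.5)])
f=grab_frame("scene");z=cv2.resize(f["image"][140:210,110:185],None,fx=5,fy=5)
im=np.zeros((384,512+375,3),np.uint8);im[:,:512]=a1;im[:350,512:]=z
cv2.imwrite('pics/s2.png',cv2.resize(im,None,fx=.9,fy=.9)[:,:,::-1])
E
```

```text
6.25 [523.64203673 261.92284496 160.55252082] [-0.11935553 -0.36632388 -0.33988482]
blue [255.24623561 163.61824624] 1129 [237 145  38  38] [520.61369729 279.38292458  48.        ] [-0.00757085  0.0436502  -0.2813813 ]
top [354.18987342 195.64556962] 79 [350 189   9  14] [ 523.45553708 -271.02248904   63.        ] 1199.7114
```

View pics/s2.png

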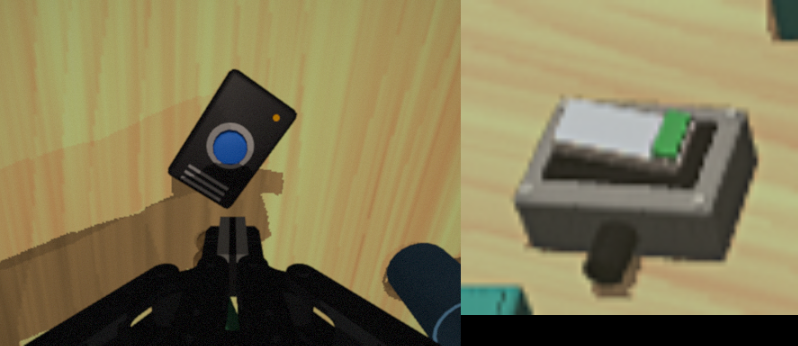

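The crop shows the rocker's striped end down (on). The blue button is at about (255,164) in the wrist view, unobstructed.

Emit:
play_rows(rows=[[[-0.0075,0.041,0],[0,0,0]],[[0,0,-0.1],[0,0,0]],[[0,0,-0.1],[0,0,0]],[[0,0,-0.06],[0,0,0]],[[0,0,0],[0,0,0]],[[0,0,0],[0,0,0]]])

```text
clock: 7.15
tool_pos: [521.3, 279.9, 58.7]
orientation: [3.14, -0.001, 1.648]
wrist_force: [-0.5, 0.3, -0.2]
opening: 0.4
gripper_force: 0.0
```

Emit:
play_rows(rows=[[[-0.002,-0.003,-0.01],[0,0,0]],[[0,0,-0.01],[0,0,0]],[[0,0,-0.01],[0,0,0]],[[0,0,-0.01],[0,0,0]],[[0,0,-0.006],[0,0,0]],[[0,0,0],[0,0,0]],[[0,0,0],[0,0,0]]])

```text
clock: 8.02
tool_pos: [519.9, 278.2, 40.1]
orientation: [3.141, -0.0, 1.648]
wrist_force: [-2.8, -1.0, 7.0]
opening: 0.3
gripper_force: 3.5
```

Emit:
play_rows(rows=[[[0,0,-0.005],[0,0,0]],[[0,0,0],[0,0,0]],[[0,0,0],[0,0,0]]])

```text
clock: 8.4
tool_pos: [520.0, 278.3, 39.9]
orientation: [3.14, -0.001, 1.648]
wrist_force: [-4.4, -3.4, 17.6]
opening: -0.1
gripper_force: 8.6
```

Emit:
play_rows(rows=[[[0,0,0.03],[0,0,0]],[[0,0,0.12],[0,0,0]],[[0,0,0.12],[0,0,0]],[[-0.01,-0.14,0],[0,0,0]],[[-0.01,-0.15,0],[0,0,0]],[[-0.01,-0.15,0],[0,0,0]],[[-0.02,-0.14,0],[0,0,0]],[[0,-0.02,0],[0,0,0]]])

```text
clock: 9.4
tool_pos: [498.7, 35.1, 145.0]
orientation: [-3.141, 0.0, 1.643]
wrist_force: [0.7, 0.0, 0.2]
opening: 0.2
gripper_force: 0.0
```

Emit:
play_rows(rows=[[[0,0,0],[0,0,0]],[[0,0,0],[0,0,0]]])

```text
clock: 9.65
tool_pos: [500.0, 39.4, 145.0]
orientation: [3.141, -0.0, 1.65]
wrist_force: [-0.5, -0.6, 0.1]
opening: -0.0
gripper_force: 0.0
```

```bash
python3 - <<'E'
from rig import *
from h import *
s=observe();f=grab_frame("wrist");print(s["clock"],s["tool_pos"],s["wrist_force"])
c,a,b=blob(f,(257,200),"green",110);p=wray(f,s,c,74);print("start",c,a,b,p,(p-s["tool_pos"])/400)
a1=f["image"]
f=grab_frame("top");c,a,b=blob(f,(144,195),"blue",14);print("blue top",c,ray(f,c,40),f["range_z"][int(c[1]+.5),int(c[0]+.5)])
f=grab_frame("scene");z=cv2.resize(f["image"][195:260,340:412],None,fx=5,fy=5)
im=np.zeros((384,512+360,3),np.uint8);im[:,:512]=a1;im[:325,512:]=z
cv2.imwrite('pics/s3.png',cv2.resize(im,None,fx=.9,fy=.9)[:,:,::-1])
E
```

```text
9.65 [499.96629623  39.35331703 144.98741284] [-0.54123198 -0.6019664   0.08214531]
start [267.10225564 178.10789474] 2660 [188 126 155 149] [505.35558419  58.13159189  74.        ] [ 0.01347322  0.04694569 -0.17746853]
blue top [144.12 194.88] [518.57779252 277.6055092   40.        ] 1215.6062
```

View pics/s3.png

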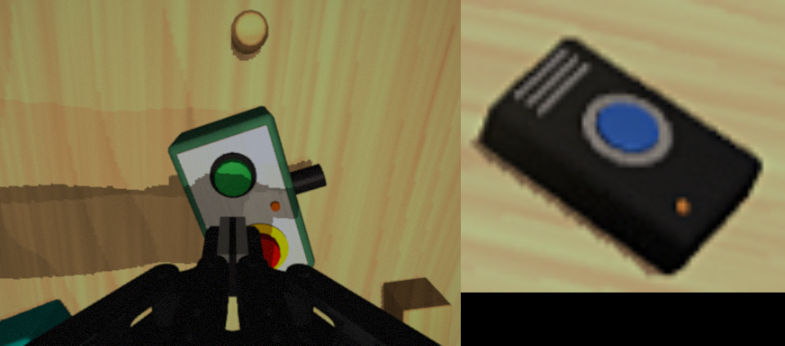

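The blue button is in. The start button is at about (258,196) in the wrist view, so I'll recompute with a tighter mask, since the last one bled into the box's side.

```bash
python3 - <<'E'
from rig import *
from h import *
s=observe();f=grab_frame("wrist")
c,a,b=blob(f,(258,196),"green",29);print(s["tool_pos"],c,a,b)
for q in (c,(258,195)):
  p=wray(f,s,q,74);print(p,(p-s["tool_pos"])/400)
E
```

```text
[499.75470946  39.43138262 144.91223191] [258.8019432  197.26457399] 1338 [239 177  41  41]
[500.61385003  43.93850729  74.        ] [ 0.00214785  0.01126781 -0.17728058]
[499.92497905  45.55675958  74.        ] [ 0.00042567  0.01531344 -0.17728058]
```

Target (500.5, 43.5); descend to about 79 first.

Emit:
play_rows(rows=[[[0.002,0.01,-0.04],[0,0,0]],[[0,0,-0.08],[0,0,0]],[[0,0,-0.04],[0,0,0]],[[0,0,0],[0,0,0]],[[0,0,0],[0,0,0]]])

```text
clock: 10.48
tool_pos: [501.0, 42.5, 81.7]
orientation: [3.141, -0.0, 1.649]
wrist_force: [-0.5, 0.3, 0.2]
opening: -0.6
gripper_force: 0.0
```

Emit:
play_rows(rows=[[[0,0,-0.015],[0,0,0]],[[0,0,-0.026],[0,0,0]],[[0,0,0],[0,0,0]],[[0,0,0],[0,0,0]],[[0,0,0],[0,0,0]]])

```text
clock: 11.1
tool_pos: [502.0, 42.3, 67.8]
orientation: [3.137, -0.0, 1.648]
wrist_force: [-4.6, 0.4, 19.7]
opening: -0.4
gripper_force: 10.0
```

Fully down (about 68 mm, 20 N). It has been held for about 0.3 s, so I'll hold slightly longer and then release.

Emit:
play_rows(rows=[[[0,0,0],[0,0,0]],[[0,0,0.1],[0,0,0]],[[0,0,0.13],[0,0,0]],[[0,0,0.13],[0,0,0]],[[-0.13,0,0],[0,0,0]],[[-0.13,0,0],[0,0,0]],[[-0.1,0,0],[0,0,0]],[[0,0,0],[0,0,0]]])

```text
clock: 12.1
tool_pos: [353.7, 41.9, 208.4]
orientation: [-3.141, -0.0, 1.649]
wrist_force: [0.0, -0.0, 0.4]
opening: -0.4
gripper_force: 0.0
```

```bash
python3 - <<'E'
from rig import *
from h import *
import pickle
s=observe();print(s["clock"],s["tool_pos"],s["wrist_force"])
o=pickle.load(open('f.pkl','rb'))["scene"]
f=grab_frame("scene");cv2.imwrite('pics/s4.png',f["image"][:,:,::-1])
for n,k,p in(("stripe","green",(155,167)),("blue","blue",(377,222)),("start","green",(279,187)),("stop","red",(249,190))):
    print(n,blob(o,p,k)[0],blob(f,p,k)[0])
E
```

```text
12.1 [353.70950952  41.93149013 208.39937353] [ 0.02648932 -0.03209302  0.35964901]
stripe [155.08 166.86] [156.32727273 169.69090909]
blue [377.43703704 221.51111111] [376.59663866 222.94957983]
start [279.17045455 186.        ] [279.13636364 185.98863636]
stop [248.20143885 189.28057554] [248.20143885 189.28057554]
```

View pics/s4.png

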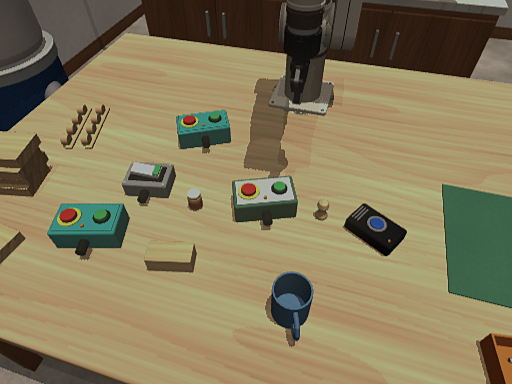

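The switch is on (156,170), the blue button is in (377,223), the start button is back up (279,186), the stop button is untouched and everything else is in place.

```bash
python3 -c "
from rig import *
print(hand_in())"
```

```text
the job is handed in; nothing more can be done
None
```

I handed the job in at about 12 s: the main switch is fully on, the blue extractor button is in, and the green start button was held down for about 0.5 s (estimated from the move timing) and came back up; the red stop button and the bystanders were not touched.

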